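Pack the last sample jar and snap the sealed carrier shut

TASK

Stand the loose amber jar in the empty middle well of the sample carrier, swing the lid down, and press its front edge against the gasket just until the spring catch snaps over the lip, never pressing on the lid with more than 22 N. Leave the carrier latched with all three jars upright in their wells, and do not knock over or shift the cream bottle or the black tube.

Things in the scene. Friction and masses are not known exactly. Their poses are not given: they have to be found in the camera images.
- carrier: dark blue sample carrier, fixed to the bench: open tub 160 mm (x) by 220 mm (y), walls 8 mm, rim 78 mm above the bench, brick-red gasket bead in the rim, 11 mm proud at the front. Turned by up to 17 degrees. Origin: centre of its underside; x points from its front (catch side, nearest the robot) to its back (hinge side), z up
- well_mid (a point): centre of the floor of the middle, empty well, 14 mm above the bench. The light grey rack in the carrier has its top 32 mm above the bench and three round wells in a row across the carrier's y, 62 mm apart, 36.5 mm wide, 18 mm deep, with a 3 mm chamfer
- jar: the loose amber glass jar with black cap: body 32 mm across and 46 mm high, cap 24 mm across up to 58 mm, 80 g; stands on the bench left of the carrier. Origin: centre of its underside, z up
- jar_left: an amber jar of the same kind, already in the left (+y) well. Origin: centre of its underside
- jar_right: an amber jar of the same kind, already in the right (-y) well. Origin: centre of its underside
- lid (a joint): lid angle (rad): 0 is the lowest, grows as it opens (1.62 to 1.80 at first). Light grey inverted tray, 160 by 220 mm, 18 mm thick, 0.3 kg, hinged along the carrier's back edge; its stiff hinge holds it where it is left (up to 4 N at the front edge moves it). It meets the catch at about 0.1 and the gasket at about 0.06, which then pushes back with about 1.7 N per mm at the front edge
- lid_hinge (a point): middle of the lid's hinge line, 80 mm above the bench, 84 mm behind the carrier's origin; axes as the carrier's, hinge line along y. The lid's front edge is 164 mm from it; the open lid reaches 245 mm above the bench
- lid_press (a point): dark ribbed press pad on the outside of the lid: middle of the pad, on the lid's outer surface 151 mm from the hinge line and 13 mm from the lid's front edge, 17 mm outside the hinge plane. Axes of the lid: at lid angle 0 they are the carrier's
- catch (a joint): angle of the sprung black hook in the middle of the carrier's front (rad): 0 upright at rest, grows as its top is pushed outward. As the lid goes down, the lip in the middle of its front edge drives the hook out on a ramp to about 0.09; when the nose of the hook has caught the top of the lip it springs back to nearly 0. At that moment the push on the pad is about 6 to 18 N; it drops a little
- cream: cream bottle with brown cap, 32 mm across, 98 mm high, standing on the bench near the jar: leave alone. Origin: centre of its underside
- tube: black sample tube, 22 mm across, 66 mm high, standing on the bench near the jar: leave alone. Origin: centre of its underside
- catch_mount (a point): point on the carrier's front, 46 mm above the bench, where the hook pivots when its steel bracket is at mid height. The bracket is screwed on through slots and its height is set anew each time, up to 3 mm up or down, so the lid angle at which the hook snaps is not known beforehand (0.005 to 0.045). About 1.5 mm lower the lip of the lid meets a hard stop on the bracket
Not all that is in view belongs to the job. Leave any pink or red look-alike of the jar_right alone.

How it is judged (in metres and radians):
On the way, in this order (a step that is already met when the one before it is completed fails the run):
1. the loose jar stands in the middle well, let go (horizontal distance between jar and well_mid below 0.005 m and z of jar in the frame of carrier below 0.018 m and angle between jar's own z axis and vertical below 0.1 rad and contact force between the fingers and jar below 0.2 N), for 0.2 s.
2. the lid is pressed down and the hook holds its lip (value of joint lid below 0.05 rad and value of joint catch below 0.045 rad), for 0.1 s.
At the end, for the whole second after the job is handed in: The lid is shut (under 0.05 rad) and the hook is back over its lip (under 0.045 rad), so it stays shut against the gasket untouched; the jar stands on the floor of the middle well (centred within 5 mm, upright within 0.1 rad) and the other two still stand in theirs (all of step 2 and velocity of joint lid below 0.05 rad/s and horizontal distance between jar and well_mid below 0.005 m and z of each of jar, jar_left, jar_right in the frame of carrier below 0.018 m and angle between each of jar, jar_left, jar_right's own z axis and vertical below 0.1 rad).
It fails at once if the lid is pushed with more than 22 N (contact force between any of the arm, the fingers and lid above 22 N).
It fails at once if the cream bottle is knocked over or shifted by more than 20 mm (distance of cream from where it was at the start of the episode above 0.02 m or angle between cream's own z axis and vertical above 0.5 rad).
It fails at once if the black tube is knocked over or shifted by more than 20 mm (distance of tube from where it was at the start of the episode above 0.02 m or angle between tube's own z axis and vertical above 0.5 rad).
It also fails if it takes over 72 s, if anything falls off the work surface, if the arm or the gripper's body presses on something with over 40 N, if the wrist force passes 120 N, or if a joint passes its speed limit or range.

ROBOT

A 7-joint arm with a two-finger parallel gripper is mounted at the origin on a cart in front of the work surface, level with it; the furniture and walls round the work are solid. World frame = base frame: x ahead of the robot, y to its left, z up, the work surface at z = 0. Lengths are in m, angles in degrees, forces in N, time in s.
With the tool pointing down it reaches from about 0.4 to 0.85 m from the base axis. Payload 4.4 kg.
Tool frame: the origin (TCP) lies at the very end of the fingers, on their centre line; the grasp point (between the pads) lies 19 mm behind it; z points along the fingers, y is the line along which they close (so a half turn about z gives the same grasp; the last joint's range is limited). The gripper opens to 94 mm and grips with 3 to 60 N. Pads are 16 mm wide; open, the fingers measure 119 mm over their backs; the gripper's body (75 mm by 177 mm) begins 78 mm behind the grasp point.
Start: joints at [62.12, 36.005, 2.206, 86.941, -1.547, 57.084, -1.146], TCP at [0.266, -0.593, 0.205] pointing down, gripper open.
Joint ranges: [-175.42, 175.42], [-21.48, 121.26], [-71.46, 75.88], [10.55, 141.38], [-63.04, 243.04], [13.31, 113.54], [-168.57, 168.57]. Speed limits (degrees/s): [147.25, 147.25, 180, 180, 180, 180, 180].

INTERFACE

Orientations are given as [roll, pitch, yaw] about the fixed x, y, z axes, in that order (R = Rz(yaw) Ry(pitch) Rx(roll)).
In Python, from cell import manip gives the robot as it stands.
- The arm moves only by the tool send_rows, never from a script. Its argument "rows" is a list of rows, each a list of 3 entries, a list of its own where there are three numbers: the finger opening in mm, from 0 to 94, then the shift along the tool's x, y, z as a fraction of full scale, then the turn, a rotation vector about the tool's x, y, z as a fraction of full scale. In form: [[hand, [dx, dy, dz], [ax, ay, az]], ...]. A call has 1 to 20 rows; each row is the pose to reach, as a shift and turn from the pose commanded when the call began, along the tool's axes at that moment, turning the shorter way round; what a row does not reach only later rows make up. Full scale, the value 1, is 0.15 m for a shift and 180 degrees for a turn. A row lasts 1/10 s, in which the tool goes at most 50 mm and 8.59 degrees, less where a joint would pass 70% of its speed; a pose out of reach is approached as far as the arm can. A call with a number of a shift or a turn outside -1 to 1 is refused whole. A call with a gripper value outside its range is refused whole. The fingers move at their own pace and stop on an object; "newtons" is the grip in N (left out, the last holds). Time passes only in rows, so rows that repeat a pose let the fingers close. It gives the time, the measured TCP pose, the force, the opening and the grip force at its end, in the units of the state.
- manip.get_obs(): the state, without advancing time (a new reading comes with each control period).
- manip.grab_frame(name): name is "scene" or "side" or "wrist"; returns (picture, depth): 420x560x3 uint8, red, green, blue; 420x560 float32, m along the optical axis (not along the pixel's ray), 0 where there is no reading.
- manip.camera_model(name): a dict with "vertical_fov" (degrees; the focal length in pixels is half the picture's height over the tangent of half this angle, whatever the lens; pixels are square), "cx", "cy" (the principal point, pixels), "world_to_cam" (4x4, takes a point from world to camera coordinates). Camera axes: x right, y down, z forward; pixel columns grow to the right and rows downward; lengths in m; the calibration is good to about 2 mm. A picture is of the moment at which its call begins: read the wrist's pose just before it. camera_model takes no time and is no camera call; for the wrist camera it gives the pose at the moment of the call.
- manip.finish_job(): hands the job in; it is judged then, once.
The state is a dict: "clock": time; "joint_positions": joint angles; "dq": joint speeds; "effort": joint torques, N m; "eef_pos": TCP position; "tcp_rot": TCP orientation; "force": force on the tool from outside, world axes, zero at the start; "moment": the same for the moment, N m; "gripper_width": finger opening in m; "grasp_force": force on a finger pad.
Only numpy, scipy, OpenCV 4.12 (cv2) and the standard library are available. Lean on these libraries where they do the work, as an engineer would, in place of code of your own. Each camera call takes 0.05 s, during which the arm holds its last target. There are 200 camera calls.

## Working session

There is one attempt and no reset: what is moved stays moved. The work goes in short steps, Python scripts to look and compute and a tool call to move; the robot and the scene stay as the last step left them, time stands still between calls to the robot, and variables do not carry over. Pictures are saved under pics/ and viewed, at most 10 in all, crops included, and the job is handed in when it is done.

Besides the shell and the picture viewer there is one more tool, called after "Emit:" as a command line: name --argument value ..., lists and objects as JSON in quotes. send_rows: Moves the arm, as the interface text tells. Its arguments: {"type":"object","properties":{"rows":{"type":"array"},"newtons":{"type":"number"}},"required":["rows"]}

```bash
mkdir -p pics; ls
cat > h.py <<'E'
import numpy as np,cv2
from cell import manip
def grab(n,f):
    m=manip.camera_model(n); p,d=manip.grab_frame(n)
    cv2.imwrite(f'pics/{f}.png',p[:,:,::-1]); np.savez(f'pics/{f}.npz',p=p,d=d,T=m['world_to_cam'],f=210/np.tan(np.radians(m['vertical_fov']/2)),c=[m['cx'],m['cy']])
def cloud(f):
    z=np.load(f'pics/{f}.npz');d=z['d'];v,u=np.mgrid[:420,:560];F=z['f'];c=z['c']
    P=np.stack([(u-c[0])/F*d,(v-c[1])/F*d,d,np.ones_like(d)],-1)@np.linalg.inv(z['T']).T
    P=P[...,:3];P[d==0]=np.nan
    return P,z['p']
def proj(f,X):
    z=np.load(f'pics/{f}.npz');q=z['T']@np.r_[X,1];return z['f']*q[:2]/q[2]+z['c']
E
python3 - <<'E'
from h import *
grab('scene','s0');grab('side','d0')
a=cv2.imread('pics/s0.png');b=cv2.imread('pics/d0.png')
cv2.imwrite('pics/sd0.png',cv2.resize(np.vstack([a,b]),(800,1200))[:600]);cv2.imwrite('pics/d0b.png',cv2.resize(b,(800,600)))
for n in('scene','side'):
    m=manip.camera_model(n);print(n,m['vertical_fov'],np.linalg.inv(m['world_to_cam']).round(3).tolist())
print(manip.get_obs())
E
```

```text
pics
scene 47.96942811796337 [[-0.544, -0.642, 0.539, -0.133], [-0.839, 0.406, -0.363, 0.477], [0.014, -0.65, -0.76, 1.012], [0.0, 0.0, 0.0, 1.0]]
side 54.23401238157357 [[0.994, -0.088, 0.064, 0.444], [-0.108, -0.736, 0.669, -0.524], [-0.011, -0.672, -0.741, 0.71], [0.0, 0.0, 0.0, 1.0]]
{'clock': 0.1, 'joint_positions': array([62.12039289, 36.0524285 ,  2.20273608, 86.98903398, -1.5463252 ,
       57.08261781, -1.14391013]), 'dq': array([-0.10906167, -0.00211192,  0.04334015, -0.08761857,  0.04886011,
        0.00806959, -0.04865561]), 'effort': array([ 1.18473476e-03, -5.50789869e+01,  1.14686720e+00, -1.87116963e+01,
       -5.21735020e-02,  1.92746316e-02,  6.37064682e-05]), 'eef_pos': array([ 0.26530128, -0.59275665,  0.20466641]), 'tcp_rot': array([-1.79905606e+02,  1.40437161e-03,  2.41119297e+01]), 'force': array([-0.4017382 , -0.25007787, -0.5241563 ]), 'moment': array([-0.00900777, -0.03849807, -0.01104354]), 'grasp_force': 0.0, 'gripper_width': 0.09447174716689599}
```

View pics/sd0.png

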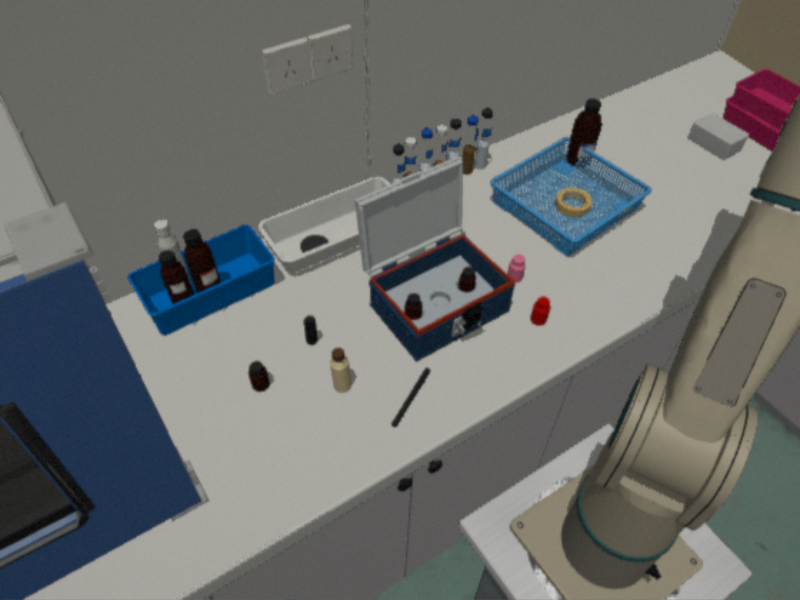

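View pics/d0b.png

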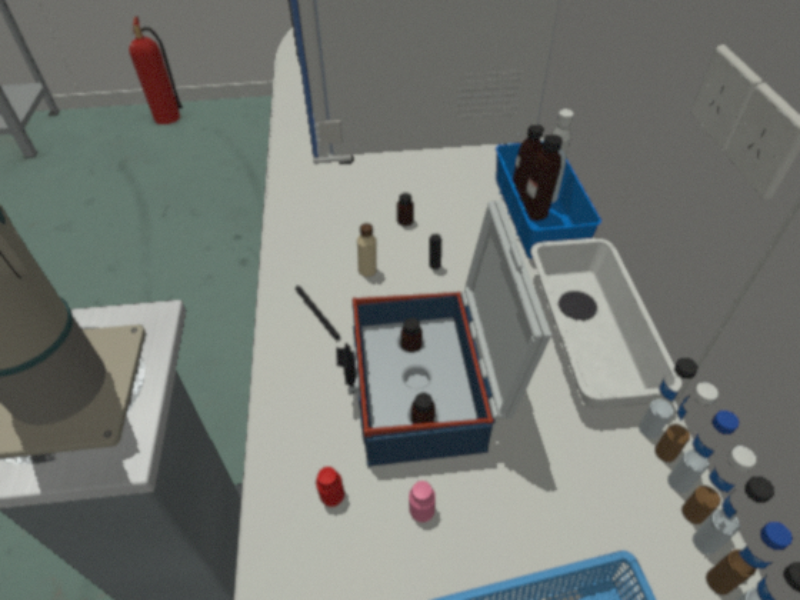

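The scene view (scaled 1.43x) shows the loose jar at (259,376), the tube at (311,330), the cream bottle at (340,370), and the open carrier with its empty well at (440,298). The side view has the jar at (405,210), the tube at (435,252), the cream bottle at (367,252), and the well at (416,378).

```bash
cat > m.py <<'E'
from h import *
from scipy.optimize import least_squares
for f,J,T,C,G in(('s0',(259,376),(311,330),(340,370),(440,290)),('d0',(405,210),(435,252),(367,252),(416,378))):
    P,p=cloud(f);s=1.42857
    for nm,q in(('jar',J),('tube',T),('cream',C)):
        u,v=int(q[0]/s),int(q[1]/s)
        W=P[v-28:v+29,u-16:u+17].reshape(-1,3)
        W=W[np.isfinite(W).all(1)];W=W[(W[:,2]>.008)];
        c0=np.nanmedian(P[v-2:v+3,u-2:u+3].reshape(-1,3),0)
        W=W[np.hypot(*(W-c0)[:,:2].T)<.03]
        r={'jar':.016,'tube':.011,'cream':.016}[nm]
        hb={'jar':.042,'tube':.05,'cream':.06}[nm]
        B=W[W[:,2]<hb]
        z=np.load(f'pics/{f}.npz');cam=np.linalg.inv(z['T'])[:2,3]
        g=least_squares(lambda c:np.hypot(*(B[:,:2]-c).T)-r,c0[:2]+.015*(c0[:2]-cam)/np.linalg.norm(c0[:2]-cam),loss='soft_l1',f_scale=.002)
        top=W[W[:,2]>W[:,2].max()-.006]
        print(f,nm,len(B),g.x.round(4),'top',W[:,2].max().round(4),top.mean(0).round(4))
    h=cv2.cvtColor(p,cv2.COLOR_RGB2HSV)
    m=((h[...,0]<8)|(h[...,0]>174))&(h[...,1]>120)&(P[...,2]>.06)&(P[...,2]<.1)
    n,l,st,_=cv2.connectedComponentsWithStats(m.astype(np.uint8),connectivity=8)
    k=np.nonzero(m);Q=P[k];c0=np.nanmedian(P[int(G[1]/s)-3:int(G[1]/s)+4,int(G[0]/s)-3:int(G[0]/s)+4].reshape(-1,3),0)
    Q=Q[np.hypot(*(Q-c0)[:,:2].T)<.17]
    # rectangle outline fit: gasket centreline half sizes a,b
    def res(x):
        c,sn=np.cos(x[2]),np.sin(x[2]);d=Q[:,:2]-x[:2];a=d@[c,sn];b=d@[-sn,c]
        return np.maximum(abs(a)-x[3],abs(b)-x[4])
    g=least_squares(res,[c0[0],c0[1],0,.076,.106],loss='soft_l1',f_scale=.002)
    x=g.x;print(f,'carrier',len(Q),x.round(4),'yawdeg',np.degrees(x[2]).round(2),'z',np.percentile(Q[:,2],[5,50,95]).round(4),'rms',np.sqrt(np.mean(res(x)**2)).round(4))
    # lid points
    c,sn=np.cos(x[2]),np.sin(x[2]);d=P-np.r_[x[:2],0];a=d[...,0]*c+d[...,1]*sn;b=-d[...,0]*sn+d[...,1]*c
    L=(P[...,2]>.12)&(P[...,2]<.3)&(abs(b)<.09)&(a>.03)&(a<.15)
    ang=np.arctan2(P[L][:,2]-.08,-(a[L]-.084)) ;print('lid ang',np.percentile(ang,[5,25,50,75,95]).round(3),np.nanmax(P[L][:,2]))
    R=(abs(a)<.06)&(abs(b)<.09)&(P[...,2]<.06)&(P[...,2]>.005);print('rack z',np.median(P[R][:,2]))
    # well pixels: below rack top near center
    Wl=(abs(a)<.03)&(abs(b)<.03)&(P[...,2]<.0225);print('well floor pts',Wl.sum(),P[Wl].mean(0).round(4))
E
python3 m.py
```

```text
s0 jar 119 [0.5376 0.3094] top 0.0626 [0.5361 0.3101 0.0589]
s0 tube 81 [0.5738 0.1872] top 0.0708 [0.5708 0.1882 0.0675]
s0 cream 158 [0.4593 0.1893] top 0.1019 [0.4608 0.1911 0.0986]
s0 carrier 561 [ 0.509  -0.0572  0.0104  0.0763  0.1057] yawdeg 0.6 z [0.0769 0.0825 0.0903] rms 0.0044
lid ang [1.709 1.771 1.795 1.835 1.914] 0.2572269239258723
rack z 0.03297647282997673
well floor pts 83 [ 0.5177 -0.0646  0.016 ]
d0 jar 131 [0.5359 0.3085] top 0.0634 [0.5348 0.3061 0.0599]
d0 tube 117 [0.5692 0.1676] top 0.0711 [0.5715 0.1838 0.0677]
d0 cream 217 [0.4575 0.1876] top 0.1029 [0.4595 0.1854 0.0996]
d0 carrier 885 [ 0.5095 -0.0625  0.0105  0.0755  0.1058] yawdeg 0.6 z [0.0796 0.0838 0.0912] rms 0.003
lid ang [1.694 1.757 1.775 1.803 1.868] 0.2560767155832592
rack z 0.034119478847408846
well floor pts 168 [ 0.5107 -0.0537  0.0168]
```

```bash
cat > m2.py <<'E'
from h import *
from scipy.optimize import least_squares
for f in('s0','d0'):
    P,p=cloud(f);h=cv2.cvtColor(p,cv2.COLOR_RGB2HSV)
    near=np.hypot(P[...,0]-.509,P[...,1]+.06)<.15
    m=near&((h[...,0]<8)|(h[...,0]>174))&(h[...,1]>120)&(P[...,2]>.07)&(P[...,2]<.1)
    Q=P[m]
    for y0 in(-.2,0,.2):
        def res(x):
            c,sn=np.cos(x[2]),np.sin(x[2]);d=Q[:,:2]-x[:2];a=d@[c,sn];b=d@[-sn,c]
            return np.maximum(abs(a)-.076,abs(b)-.106)
        g=least_squares(res,[.51,-.06,y0],loss='soft_l1',f_scale=.002)
        print(f,g.x.round(4),g.cost,len(Q))
    v=p.max(2)
    cap=(np.hypot(P[...,0]-.509,P[...,1]+.06)<.09)&(v<70)&(P[...,2]>.066)&(P[...,2]<.08)
    n,l,st,ce=cv2.connectedComponentsWithStats(cap.astype(np.uint8))
    for i in range(1,n):
        if st[i,4]>15: print('cap',st[i,4],P[l==i].mean(0).round(4),P[l==i].min(0).round(3),P[l==i].max(0).round(3))
    o=p.copy();o[m]=[0,255,0];o[cap]=[255,0,255]
    q=proj(f,[.509,-.06,.03]).astype(int);c=o[q[1]-80:q[1]+80,q[0]-100:q[0]+100]
    cv2.imwrite(f'pics/o{f}.png',cv2.resize(c[:,:,::-1],(400,320),interpolation=0))
a=np.hstack([cv2.imread('pics/os0.png'),cv2.imread('pics/od0.png')]);cv2.imwrite('pics/o.png',a)
E
python3 m2.py
```

```text
s0 [ 0.5089 -0.0572  0.0104] 0.0005818999297625462 556
s0 [ 0.5089 -0.0572  0.0104] 0.000581899929762543 556
s0 [ 0.5089 -0.0572  0.0104] 0.0005818999297625488 556
cap 94 [ 0.5829 -0.0575  0.072 ] [ 0.579 -0.111  0.066] [ 0.586 -0.006  0.079]
cap 50 [ 0.5074 -0.1199  0.0719] [ 0.498 -0.132  0.066] [ 0.518 -0.109  0.076]
cap 50 [0.5074 0.0064 0.072 ] [ 0.498 -0.004  0.067] [0.52  0.017 0.077]
cap 31 [ 0.4304 -0.031   0.0742] [ 0.421 -0.051  0.067] [ 0.434 -0.015  0.079]
d0 [ 0.5095 -0.0624  0.0106] 0.0006269737721153955 881
d0 [ 0.5095 -0.0624  0.0106] 0.0006269737721154813 881
d0 [ 0.5095 -0.0624  0.0106] 0.0006269737721154731 881
cap 102 [5.094e-01 3.000e-04 7.300e-02] [ 0.498 -0.01   0.066] [0.521 0.013 0.076]
cap 77 [ 0.5818 -0.0617  0.0734] [ 0.581 -0.112  0.066] [ 0.583 -0.007  0.079]
cap 110 [ 0.5091 -0.1276  0.0728] [ 0.498 -0.137  0.067] [ 0.52  -0.116  0.076]
```

View pics/o.png

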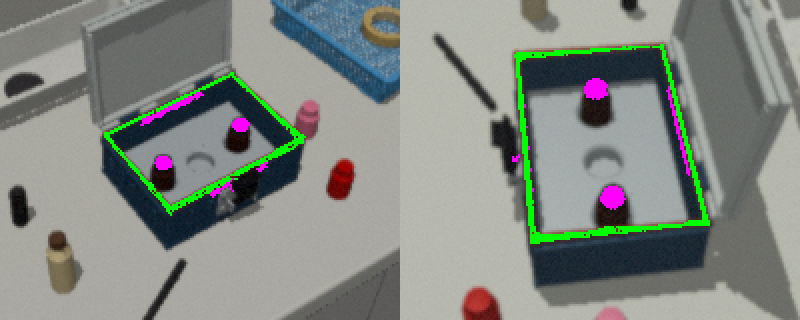

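The gasket outline (green) and the caps (magenta) agree: the carrier is at about (0.509,-0.060) with yaw 0.6°. The two cameras differ by up to 6 mm in y, so I'll refine with the wrist camera on the way.

Emit:
send_rows --rows '[[94,[0,0,-0.3],[0,0,0]],[94,[0.3,-0.3,-0.6],[0,0,0.045]],[94,[0.6,-0.6,-0.8],[0,0,0.09]],[94,[0.9,-0.9,-0.8],[0,0,0.1306]],[94,[1,-1,-0.8],[0,0,0.1306]],[94,[1,-1,-0.8],[0,0,0.1306]]]'

```text
clock: 0.7
eef_pos: [0.3429, -0.3911, 0.326]
tcp_rot: [-179.9, -0.1, 0.8]
force: [0.3, 0.5, -0.3]
gripper_width: 0.094
grasp_force: 0.0
```

Emit:
send_rows --rows '[[94,[0.1,-0.25,0],[0,0,0]],[94,[0.2,-0.55,0],[0,0,0]],[94,[0.3,-0.85,0],[0,0,0]],[94,[0.3,-1,0],[0,0,0]]]'

```text
clock: 1.1
eef_pos: [0.3862, -0.2401, 0.3252]
tcp_rot: [-179.9, -0.0, 0.9]
force: [0.4, 0.0, 0.1]
gripper_width: 0.0943
grasp_force: 0.0
```

Emit:
send_rows --rows '[[94,[0,-0.3,0],[0,0,0]],[94,[0,-0.6,0],[0,0,0]],[94,[0,-0.9,0],[0,0,0]],[94,[0,-1,0],[0,0,0]],[94,[0,-1,0],[0,0,0]],[94,[0,-1,0],[0,0,0]]]'

```text
clock: 1.7
eef_pos: [0.383, -0.0954, 0.3254]
tcp_rot: [180.0, 0.0, 0.6]
force: [-0.4, 0.1, -0.1]
gripper_width: 0.0942
grasp_force: 0.0
```

Run:
```python
from h import *
o=manip.get_obs();print(o['clock'],o['eef_pos'],o['tcp_rot'],o['force'])
grab('wrist','w0')
m=manip.camera_model('wrist');print(m['vertical_fov'],np.linalg.inv(m['world_to_cam']).round(3))
print(proj('w0',[.509,-.06,.014]))
```

```text
1.7 [ 0.38295716 -0.09544703  0.3254305 ] [1.79964697e+02 4.80366930e-03 5.87276350e-01] [-0.39220998  0.05203795 -0.08173143]
67.56032904468668 [[ 0.008 -0.96  -0.279  0.464]
 [-1.    -0.008 -0.002 -0.094]
 [ 0.     0.279 -0.96   0.505]
 [ 0.     0.     0.     1.   ]]
[256.83026928  84.52142125]
```

View pics/w0.png

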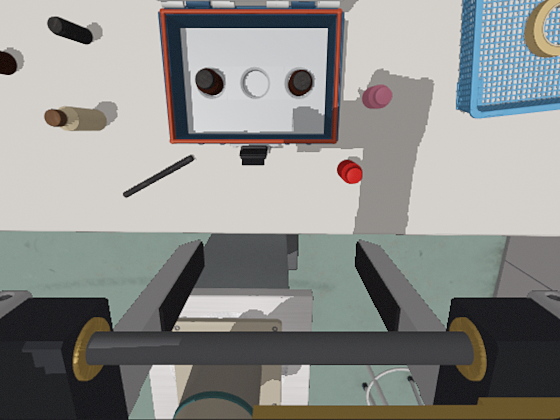

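The wrist view shows the empty well at (255,83), with the flanking jar caps at (208,82) and (300,81) and the hook at (253,155). Next I'll measure from this picture while moving on to the jar.

```bash
cat > m3.py <<'E'
from h import *
import sys
from scipy.optimize import least_squares
f=sys.argv[1]
P,p=cloud(f);h=cv2.cvtColor(p,cv2.COLOR_RGB2HSV);v=p.max(2)
near=np.hypot(P[...,0]-.509,P[...,1]+.06)<.15
m=near&((h[...,0]<8)|(h[...,0]>174))&(h[...,1]>120)&(P[...,2]>.07)&(P[...,2]<.1)
Q=P[m]
def res(x):
    c,sn=np.cos(x[2]),np.sin(x[2]);d=Q[:,:2]-x[:2];a=d@[c,sn];b=d@[-sn,c]
    return np.maximum(abs(a)-.076,abs(b)-.106)
if len(Q)>50:
    g=least_squares(res,[.51,-.06,0],loss='soft_l1',f_scale=.002);print('carrier',g.x.round(4),len(Q))
def caps(c,r,z0,z1):
    k=(np.hypot(P[...,0]-c[0],P[...,1]-c[1])<r)&(v<75)&(P[...,2]>z0)&(P[...,2]<z1)
    n,l,st,ce=cv2.connectedComponentsWithStats(k.astype(np.uint8))
    for i in range(1,n):
        if st[i,4]>30: q=P[l==i];print('cap',st[i,4],((q.min(0)+q.max(0))/2).round(4),np.ptp(q,0).round(3))
caps((.509,-.06),.075,.066,.078)
caps((.536,.309),.04,.052,.066)
D=(np.hypot(P[...,0]-.509,P[...,1]+.06)<.04)&(P[...,2]<.025)
if D.sum()>20: q=P[D];print('well',D.sum(),((q.min(0)+q.max(0))/2).round(4),np.ptp(q,0).round(3))
E
python3 m3.py w0
```

```text
carrier [ 0.5095 -0.0586  0.0101] 2689
cap 79 [ 0.5819 -0.059   0.072 ] [0.001 0.036 0.011]
cap 279 [0.5105 0.0035 0.0704] [0.023 0.022 0.009]
cap 275 [ 0.5092 -0.1214  0.0707] [0.022 0.022 0.009]
cap 54 [ 0.4372 -0.061   0.0758] [0.002 0.045 0.004]
well 534 [ 0.5106 -0.0576  0.0175] [0.035 0.035 0.014]
```

Emit:
send_rows --rows '[[60,[0.1,-0.3,0],[0,0,0]],[60,[0.2,-0.6,0],[0,0,0]],[60,[0.3,-0.9,0],[0,0,0]],[60,[0.3,-1,0],[0,0,0]]]'

```text
clock: 2.15
eef_pos: [0.4283, 0.059, 0.3253]
tcp_rot: [-179.9, -0.1, 0.8]
force: [0.7, 0.1, -0.1]
gripper_width: 0.0654
grasp_force: 0.0
```

Emit:
send_rows --rows '[[60,[0.05,-0.3,0],[0,0,0]],[60,[0.1,-0.6,0],[0,0,0]],[60,[0.15,-0.9,0],[0,0,0]],[60,[0.2,-1,0],[0,0,0]]]'

```text
clock: 2.55
eef_pos: [0.4554, 0.2097, 0.3251]
tcp_rot: [-179.9, 0.0, 0.8]
force: [0.5, -0.4, 0.5]
gripper_width: 0.0598
grasp_force: 0.0
```

Emit:
send_rows --rows '[[60,[0.1,-0.3,0.1],[0,0,0]],[60,[0.2,-0.6,0.3],[0,0,0]],[60,[0.3,-0.7,0.5],[0,0,0]],[60,[0.3,-0.7,0.5],[0,0,0]],[60,[0.3,-0.7,0.5],[0,0,0]],[60,[0.3,-0.7,0.5],[0,0,0]]]'

```text
clock: 3.15
eef_pos: [0.4999, 0.3098, 0.2515]
tcp_rot: [180.0, -0.1, 0.4]
force: [0.3, -0.4, 0.3]
gripper_width: 0.0599
grasp_force: 0.0
```

```bash
python3 - <<'E'
from h import *
o=manip.get_obs();print(o['clock'],o['eef_pos'],o['tcp_rot'],o['force'])
grab('wrist','w1')
print(proj('w1',[.536,.309,.058]))
E
python3 m3.py w1
```

```text
3.15 [0.49987905 0.30983974 0.251506  ] [ 1.79982448e+02 -8.14330461e-02  4.40359033e-01] [ 0.33710932 -0.43585183  0.27380293]
[281.54643117 156.75742233]
carrier [ 0.5102 -0.0566  0.0069] 1491
cap 315 [0.5103 0.005  0.0699] [0.023 0.02  0.008]
cap 304 [0.5371 0.3103 0.0572] [0.022 0.023 0.006]
well 152 [ 0.5025 -0.0533  0.0154] [0.037 0.029 0.016]
```

View pics/w1.png

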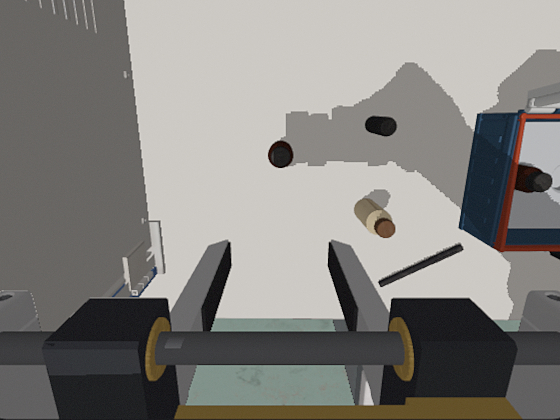

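The jar cap is at (281,154), which measures as (0.537,0.310). The tube and the cream bottle are clear of the fingers. Next I'll descend and grasp.

Emit:
send_rows --rows '[[60,[0.12,0,0.2],[0,0,0]],[60,[0.248,0,0.5],[0,0,0]],[60,[0.248,-0.003,0.8],[0,0,0]],[60,[0.248,-0.003,0.9],[0,0,0]],[60,[0.248,-0.003,0.9],[0,0,0]]]'

```text
clock: 3.7
eef_pos: [0.5353, 0.3104, 0.1144]
tcp_rot: [179.9, 0.1, 0.5]
force: [0.3, -0.3, -0.5]
gripper_width: 0.0597
grasp_force: 0.0
```

Emit:
send_rows --rows '[[60,[0,0,0.2],[0,0,0]],[60,[0,0,0.4],[0,0,0]],[60,[0,0,0.55],[0,0,0]],[60,[0,0,0.615],[0,0,0]],[60,[0,0,0.615],[0,0,0]],[60,[0,0,0.615],[0,0,0]]]'

```text
clock: 4.3
eef_pos: [0.5374, 0.3131, 0.0253]
tcp_rot: [-179.9, -0.2, 0.6]
force: [0.1, -0.2, 0.4]
gripper_width: 0.0601
grasp_force: 0.0
```

Emit:
send_rows --rows '[[50,[0,0.013,0],[0,0,0]],[42,[0,0.013,0],[0,0,0]],[34,[0,0.013,0],[0,0,0]],[20,[0,0.013,0],[0,0,0]],[20,[0,0.013,0],[0,0,0]],[20,[0,0.013,0],[0,0,0]],[20,[0,0.013,0],[0,0,0]]]' --newtons 12

```text
clock: 5.0
eef_pos: [0.5363, 0.3103, 0.0236]
tcp_rot: [180.0, -0.0, 0.6]
force: [-0.3, -2.7, 4.7]
gripper_width: 0.031
grasp_force: 12.0
```

```bash
python3 - <<'E'
from h import *
o=manip.get_obs();print(o['clock'],o['eef_pos'],o['tcp_rot'],o['gripper_width'],o['grasp_force'])
grab('wrist','w2');print(proj('w2',[.537,.311,.058]))
E
python3 m3.py w2
```

```text
5.0 [0.53633442 0.31030933 0.02358185] [ 1.79989822e+02 -3.11266572e-02  5.93799947e-01] 0.031034859218079792 12.002585576847196
[281.00693484 279.7387827 ]
cap 1531 [0.5362 0.312  0.0558] [0.023 0.023 0.008]
cap 112 [0.5376 0.3282 0.059 ] [0.014 0.002 0.014]
cap 115 [0.5369 0.2956 0.059 ] [0.016 0.001 0.014]
```

Emit:
send_rows --rows '[[20,[0,0,-0.1],[0,0,0]],[20,[0,0,-0.3],[0,0,0]],[20,[0,0,-0.6],[0,0,0]],[20,[0,0.1,-0.9],[0,0,0]],[20,[0,0.35,-1],[0,0,0]],[20,[-0.05,0.6,-1],[0,0,0]],[20,[-0.1,0.85,-1],[0,0,0]],[20,[-0.1,1,-1],[0,0,0]]]'

```text
clock: 5.85
eef_pos: [0.5213, 0.1571, 0.1739]
tcp_rot: [179.9, 0.0, 0.5]
force: [1.4, 0.6, -0.6]
gripper_width: 0.0313
grasp_force: 12.0
```

Emit:
send_rows --rows '[[20,[0,0.25,0],[0,0,0]],[20,[-0.03,0.5,0],[0,0,0]],[20,[-0.06,0.75,0],[0,0,0]],[20,[-0.077,0.95,0],[0,0,0]],[20,[-0.077,1,0],[0,0,0]]]'

```text
clock: 6.35
eef_pos: [0.5119, 0.0062, 0.1736]
tcp_rot: [179.9, 0.0, 0.3]
force: [0.1, 0.1, -1.0]
gripper_width: 0.0315
grasp_force: 12.0
```

Emit:
send_rows --rows '[[20,[0,0.2,0],[0,0,0]],[20,[0,0.4,0],[0,0,0]],[20,[0,0.467,0],[0,0,0]],[20,[0,0.467,0],[0,0,0]],[20,[0,0.467,0],[0,0,0]],[20,[0,0.467,0],[0,0,0]]]'

```text
clock: 6.95
eef_pos: [0.5135, -0.0575, 0.1733]
tcp_rot: [-179.9, -0.0, 0.8]
force: [-0.1, 0.3, -1.0]
gripper_width: 0.0309
grasp_force: 12.0
```

```bash
python3 - <<'E'
from h import *
o=manip.get_obs();print(o['clock'],o['eef_pos'],o['tcp_rot'],o['gripper_width'],o['grasp_force'],o['force'])
grab('wrist','w3');print(proj('w3',[.51,-.059,.032]))
P,p=cloud('w3');print(np.nanmax(P[300:,:,2]))
# held jar cap
v=p.max(2);t=o['eef_pos']
k=(np.hypot(P[...,0]-t[0],P[...,1]-t[1])<.03)&(v<75)&(P[...,2]>t[2]+.02)&(P[...,2]<t[2]+.045)
n,l,st,_=cv2.connectedComponentsWithStats(k.astype(np.uint8))
for i in range(1,n):
    if st[i,4]>30:q=P[l==i];print(st[i,4],((q.min(0)+q.max(0))/2).round(4),np.ptp(q,0).round(3))
E
python3 m3.py w3
```

```text
6.95 [ 0.51353813 -0.05748819  0.17334148] [-1.79929275e+02 -1.59749861e-02  7.71259818e-01] 0.030893436387938494 11.976744410349056 [-0.14000151  0.25460321 -0.98895391]
[282.35739614 200.37810386]
0.30526288483617586
1969 [ 0.5139 -0.0558  0.2016] [0.025 0.026 0.016]
193 [ 0.5137 -0.0397  0.2059] [0.016 0.002 0.025]
189 [ 0.514  -0.0722  0.2058] [0.016 0.001 0.025]
carrier [ 0.5101 -0.0581  0.0108] 4681
cap 464 [0.5108 0.0037 0.0699] [0.023 0.022 0.008]
cap 478 [ 0.5101 -0.1206  0.07  ] [0.023 0.022 0.008]
well 837 [ 0.5076 -0.0611  0.0162] [0.033 0.042 0.017]
```

View pics/w3.png

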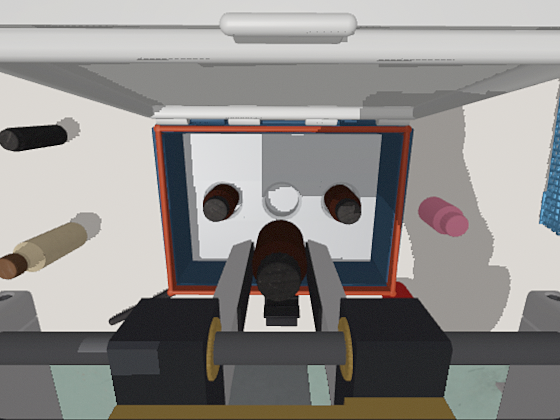

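The jar hangs upright between the fingers. The neighbours are at (221,203) and (342,204) and the well is at (283,200). The camera housing would come close to the open lid on the way down, so I'll turn the wrist half round first.

```bash
python3 -c "
from cell import manip
print(manip.get_obs()['joint_positions'].round(1))"
```

```text
[ 14.4  28.2 -16.  109.8  10.8  43.4 -96.9]
```

Emit:
send_rows --rows '[[20,[0,0,-0.133],[0,0,-0.04]],[20,[0,0,-0.133],[0,0,-0.08]],[20,[0,0,-0.133],[0,0,-0.12]],[20,[0,0,-0.133],[0,0,-0.16]],[20,[0,0,-0.133],[0,0,-0.2]],[20,[0,0,-0.133],[0,0,-0.24]],[20,[0,0,-0.133],[0,0,-0.28]],[20,[0,0,-0.133],[0,0,-0.32]],[20,[0,0,-0.133],[0,0,-0.36]],[20,[0,0,-0.133],[0,0,-0.4]],[20,[0,0,-0.133],[0,0,-0.44]],[20,[0,0,-0.133],[0,0,-0.48]],[20,[0,0,-0.133],[0,0,-0.5]]]'

```text
clock: 8.3
eef_pos: [0.5134, -0.0586, 0.1932]
tcp_rot: [180.0, -0.0, 90.9]
force: [0.6, 0.7, -1.1]
gripper_width: 0.0311
grasp_force: 12.0
```

Emit:
send_rows --rows '[[20,[0,0,0],[0,0,-0.04]],[20,[0,0,0],[0,0,-0.08]],[20,[0,0,0],[0,0,-0.12]],[20,[0,0,0],[0,0,-0.16]],[20,[0,0,0],[0,0,-0.2]],[20,[0,0,0],[0,0,-0.24]],[20,[0,0,0],[0,0,-0.28]],[20,[0,0,0],[0,0,-0.32]],[20,[0,0,0],[0,0,-0.36]],[20,[0,0,0],[0,0,-0.4]],[20,[0,0,0],[0,0,-0.44]],[20,[0,0,0],[0,0,-0.48]],[20,[0,0,0],[0,0,-0.5]],[20,[0,0,0],[0,0,-0.5]],[20,[0,0,0],[0,0,-0.5]],[20,[0,0,0],[0,0,-0.5]]]'

```text
clock: 9.9
eef_pos: [0.5134, -0.0595, 0.1933]
tcp_rot: [-180.0, 0.0, -179.4]
force: [-0.1, -0.8, -0.6]
gripper_width: 0.031
grasp_force: 12.0
```

```bash
python3 - <<'E'
from h import *
o=manip.get_obs();print(o['clock'],o['eef_pos'],o['tcp_rot'],o['joint_positions'].round(1),o['force'])
grab('wrist','w4')
P,p=cloud('w4')
v=p.max(2);t=o['eef_pos']
k=(np.hypot(P[...,0]-t[0],P[...,1]-t[1])<.03)&(v<75)&(P[...,2]>t[2]+.02)&(P[...,2]<t[2]+.045)
n,l,st,_=cv2.connectedComponentsWithStats(k.astype(np.uint8))
for i in range(1,n):
    if st[i,4]>30:q=P[l==i];print(st[i,4],((q.min(0)+q.max(0))/2).round(4),np.ptp(q,0).round(3))
E
python3 m3.py w4
```

```text
9.9 [ 0.51338368 -0.05948574  0.19328231] [-1.79988277e+02  7.60856956e-03 -1.79429428e+02] [ 43.9  39.9 -65.5 107.8  42.   60.8  51.4] [-0.09015095 -0.75514966 -0.57949761]
1961 [ 0.5127 -0.0577  0.2214] [0.025 0.026 0.016]
183 [ 0.5117 -0.0741  0.2261] [0.014 0.002 0.024]
188 [ 0.5126 -0.0417  0.2259] [0.017 0.001 0.025]
carrier [ 0.5091 -0.0581  0.0092] 3812
cap 32 [ 0.4365 -0.0656  0.0762] [0.    0.028 0.004]
cap 436 [ 0.5086 -0.1203  0.0701] [0.023 0.022 0.008]
cap 418 [0.5091 0.0041 0.07  ] [0.022 0.022 0.008]
well 769 [ 0.5107 -0.0575  0.0183] [0.033 0.036 0.013]
```

View pics/w4.png

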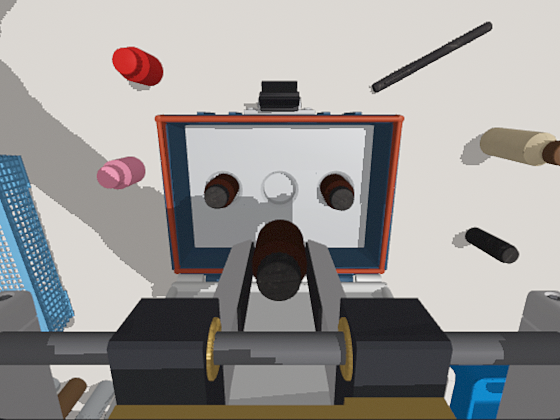

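The camera now faces the front, and the well is at (280,187). The jar needs to shift about -3.7 mm in x.

Emit:
send_rows --rows '[[20,[0.025,-0.003,0.1],[0,0,0]],[20,[0.025,-0.003,0.3],[0,0,0]],[20,[0.025,-0.003,0.5],[0,0,0]],[20,[0.025,-0.003,0.7],[0,0,0]],[20,[0.025,-0.003,0.8],[0,0,0]],[20,[0.025,-0.003,0.8],[0,0,0]],[20,[0.025,-0.003,0.8],[0,0,0]],[20,[0.025,-0.003,0.8],[0,0,0]]]'

```text
clock: 10.75
eef_pos: [0.5105, -0.0601, 0.0743]
tcp_rot: [-180.0, 0.1, -179.4]
force: [0.4, -0.1, -0.2]
gripper_width: 0.0311
grasp_force: 12.0
```

```bash
python3 - <<'E'
from h import *
o=manip.get_obs();print(o['clock'],o['eef_pos'],o['tcp_rot'],o['joint_positions'].round(1),o['force'])
grab('wrist','w5')
P,p=cloud('w5')
v=p.max(2);t=o['eef_pos']
k=(np.hypot(P[...,0]-t[0],P[...,1]-t[1])<.03)&(v<75)&(P[...,2]>t[2]+.02)&(P[...,2]<t[2]+.045)
n,l,st,_=cv2.connectedComponentsWithStats(k.astype(np.uint8))
for i in range(1,n):
    if st[i,4]>30:q=P[l==i];print(st[i,4],((q.min(0)+q.max(0))/2).round(4),np.ptp(q,0).round(3))
E
python3 m3.py w5
```

```text
10.75 [ 0.51051138 -0.06012759  0.07430066] [-1.79997523e+02  1.15790409e-01 -1.79413136e+02] [ 38.2  48.  -56.1 114.4  54.8  49.1  41.2] [ 0.35618497 -0.09620218 -0.22656715]
1973 [ 0.5093 -0.0584  0.1026] [0.025 0.026 0.017]
190 [ 0.5098 -0.0422  0.1069] [0.017 0.001 0.025]
185 [ 0.5087 -0.0748  0.1069] [0.015 0.002 0.024]
carrier [ 0.5096 -0.0581  0.0092] 10965
cap 74 [ 0.4369 -0.0606  0.0754] [0.    0.04  0.004]
cap 316 [ 0.5008 -0.0579  0.072 ] [0.013 0.03  0.012]
cap 1094 [ 0.5082 -0.1206  0.07  ] [0.023 0.023 0.008]
cap 1044 [0.5094 0.0039 0.0701] [0.023 0.022 0.008]
well 687 [ 0.5059 -0.0578  0.0186] [0.022 0.036 0.012]
```

Aligned to within 1 mm. Now I'll lower it.

Emit:
send_rows --rows '[[20,[0,0,0.05],[0,0,0]],[20,[0,0,0.1],[0,0,0]],[20,[0,0,0.13],[0,0,0]],[20,[0,0,0.16],[0,0,0]],[20,[0,0,0.19],[0,0,0]],[20,[0,0,0.22],[0,0,0]],[20,[0,0,0.235],[0,0,0]],[20,[0,0,0.235],[0,0,0]],[20,[0,0,0.235],[0,0,0]]]'

```text
clock: 11.7
eef_pos: [0.5097, -0.0603, 0.0379]
tcp_rot: [180.0, 0.0, -179.4]
force: [0.5, -0.5, -0.9]
gripper_width: 0.0314
grasp_force: 12.0
```

Emit:
send_rows --rows '[[36,[0,0,0],[0,0,0]],[40,[0,0,0],[0,0,0]],[44,[0,0,0],[0,0,0]],[44,[0,0,0],[0,0,0]],[44,[0,0,0],[0,0,0]]]'

```text
clock: 12.2
eef_pos: [0.5096, -0.0603, 0.038]
tcp_rot: [-180.0, 0.0, -179.4]
force: [0.5, 0.1, 0.6]
gripper_width: 0.044
grasp_force: 0.0
```

Emit:
send_rows --rows '[[44,[0,0,-0.1],[0,0,0]],[44,[0,0,-0.25],[0,0,0]],[44,[0,0,-0.45],[0,0,0]],[44,[0,0,-0.7],[0,0,0]],[44,[0,0,-1],[0,0,0]],[44,[0,0,-1],[0,0,0]],[44,[0,0,-1],[0,0,0]]]'

```text
clock: 12.9
eef_pos: [0.5099, -0.0607, 0.1885]
tcp_rot: [-179.9, 0.1, -179.4]
force: [-0.8, 0.5, -0.1]
gripper_width: 0.0441
grasp_force: 0.0
```

```bash
python3 - <<'E'
from h import *
o=manip.get_obs();print(o['clock'],o['eef_pos'],o['tcp_rot'],o['joint_positions'].round(1),o['gripper_width'])
grab('wrist','w6')
P,p=cloud('w6')
c=.0095;d=P-np.array([.5093,-.0583,0]);a=d[...,0]+c*d[...,1];b=d[...,1]-c*d[...,0]
L=(P[...,2]>.12)&(P[...,2]<.25)&(abs(b)<.1)&(a>.07)
print(L.sum())
if L.sum():print(np.percentile(np.arctan2(P[L][:,2]-.08,-(a[L]-.084)),[5,50,95]))
E
python3 m3.py w6
```

```text
12.9 [ 0.50993814 -0.06066165  0.18851595] [-1.79942867e+02  9.56986257e-02 -1.79428207e+02] [ 43.9  39.8 -65.  108.7  42.3  59.8  51.2] 0.04405745335114783
6360
[1.76480275 1.78031088 1.88617755]
carrier [ 0.5087 -0.0581  0.009 ] 4344
cap 43 [ 0.4366 -0.0609  0.0763] [0.    0.038 0.003]
cap 450 [ 0.5083 -0.1203  0.0699] [0.023 0.023 0.007]
cap 440 [ 0.5088 -0.0584  0.07  ] [0.023 0.024 0.007]
cap 425 [0.5092 0.004  0.0703] [0.022 0.022 0.009]
cap 165 [ 0.581  -0.06    0.0711] [0.002 0.043 0.01 ]
well 91 [ 0.5037 -0.0576  0.0187] [0.021 0.036 0.012]
```

View pics/w6.png

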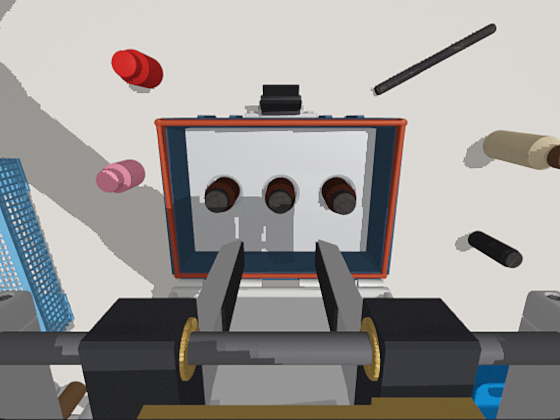

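The jar stands in the middle well at (281,195), in line with its neighbours (cap measured at (0.5088,-0.0584,0.070)). Next I'll raise the tool, turn it back, close the fingers and go behind the lid (angle about 1.78).

Emit:
send_rows --rows '[[44,[0,0,-0.25],[0,0,0.04]],[44,[0,0,-0.5],[0,0,0.08]],[44,[0,0,-0.75],[0,0,0.12]],[30,[0,0,-0.88],[0,0,0.16]],[10,[0,0,-0.88],[0,0,0.2]],[0,[0,0,-0.88],[0,0,0.24]],[0,[0,0,-0.88],[0,0,0.28]],[0,[0,0,-0.88],[0,0,0.32]],[0,[0,0,-0.88],[0,0,0.36]],[0,[0,0,-0.88],[0,0,0.4]],[0,[0,0,-0.88],[0,0,0.44]],[0,[0,0,-0.88],[0,0,0.48]],[0,[0,0,-0.88],[0,0,0.5]]]'

```text
clock: 14.25
eef_pos: [0.5087, -0.0608, 0.3181]
tcp_rot: [-179.8, 0.0, 90.4]
force: [0.2, 0.3, 0.7]
gripper_width: 0.0007
grasp_force: 0.0
```

Emit:
send_rows --rows '[[0,[0,0.1,0],[0,0,0.04]],[0,[0,0.2,0],[0,0,0.08]],[0,[0,0.3,0],[0,0,0.12]],[0,[0,0.4,0],[0,0,0.16]],[0,[0,0.5,0],[0,0,0.2]],[0,[0,0.5,0],[0,0,0.24]],[0,[0,0.5,0],[0,0,0.28]],[0,[0,0.5,0],[0,0,0.32]],[0,[0,0.5,0],[0,0,0.36]],[0,[0,0.5,0],[0,0,0.4]],[0,[0,0.5,0],[0,0,0.44]],[0,[0,0.5,0],[0,0,0.48]],[0,[0,0.5,0],[0,0,0.5]],[0,[0,0.5,0],[0,0,0.5]],[0,[0,0.5,0],[0,0,0.5]]]'

```text
clock: 15.75
eef_pos: [0.584, -0.0596, 0.3185]
tcp_rot: [180.0, 0.1, 0.7]
force: [-0.4, 0.5, -0.2]
gripper_width: 0.0009
grasp_force: 0.0
```

Run:
```python
from h import *
o=manip.get_obs();print(o['clock'],o['eef_pos'],o['tcp_rot'],o['joint_positions'].round(1),o['gripper_width'],o['force'])
for f in('s0','d0'):
    P,_=cloud(f);k=(abs(P[...,0]-.69)<.06)&(abs(P[...,1]+.06)<.11);print(f,np.nanmax(P[k][:,2]) if k.any() else None)
    for x in(.63,.645,.66,.675,.69,.72): 
        k=(abs(P[...,0]-x)<.0075)&(abs(P[...,1]+.06)<.11);print(x,k.sum(),np.nanmax(P[k][:,2]) if k.any() else None)
```

```text
15.75 [ 0.58401602 -0.05964407  0.31854796] [1.79989120e+02 1.44671013e-01 6.92563770e-01] [ 17.6  26.2 -22.7  87.6  10.5  68.5 -96.2] 0.0009356970769795296 [-0.35737694  0.51377866 -0.19026323]
s0 0.24243941527295165
0.63 295 0.2531280396701244
0.645 44 0.0055662390910415915
0.66 77 0.005214303504876838
0.675 54 0.0063271788202252655
0.69 56 0.006150011539172606
0.72 124 0.062355611903670005
d0 0.24424032955151492
0.63 708 0.2546187609797686
0.645 224 0.005609392763785026
0.66 286 0.005503534976320168
0.675 360 0.00563826704201098
0.69 414 0.005552921271523847
0.72 885 0.06377613906663804
```

Emit:
send_rows --rows '[[0,[0.3,0,0],[0,0,0]],[0,[0.607,0,0],[0,0,0]],[0,[0.607,0,0.2],[0,0,0]],[0,[0.607,0,0.5],[0,0,0]],[0,[0.607,0,0.723],[0,0,0]],[0,[0.607,0,0.723],[0,0,0]],[0,[0.607,0,0.723],[0,0,0]]]'

```text
clock: 16.45
eef_pos: [0.6757, -0.0586, 0.2115]
tcp_rot: [-180.0, 0.0, 0.6]
force: [0.3, 0.2, 1.0]
gripper_width: 0.0006
grasp_force: 0.0
```

Emit:
send_rows --rows '[[0,[-0.03,0,0],[0,0,0]],[0,[-0.06,0,0],[0,0,0]],[0,[-0.09,0,0],[0,0,0]],[0,[-0.12,0,0],[0,0,0]],[0,[-0.15,0,0],[0,0,0]],[0,[-0.18,0,0],[0,0,0]],[0,[-0.21,0,0],[0,0,0]],[0,[-0.24,0,0],[0,0,0]]]'

```text
clock: 17.25
eef_pos: [0.6396, -0.059, 0.2116]
tcp_rot: [-180.0, -0.0, 0.6]
force: [3.2, 0.2, 1.3]
gripper_width: 0.0006
grasp_force: 1.5
```

Contact at 3 N. Now I'll swing the lid along its arc.

Emit:
send_rows --rows '[[0,[-0.055,0,-0.02],[0,0,0]],[0,[-0.11,0,-0.04],[0,0,0]],[0,[-0.16,0,-0.065],[0,0,0]],[0,[-0.21,0,-0.09],[0,0,0]],[0,[-0.26,0,-0.095],[0,0,0]],[0,[-0.307,0,-0.095],[0,0,0]],[0,[-0.355,0,-0.092],[0,0,0]],[0,[-0.402,0,-0.087],[0,0,0]],[0,[-0.45,0,-0.077],[0,0,0]],[0,[-0.498,0,-0.065],[0,0,0]],[0,[-0.545,0,-0.05],[0,0,0]],[0,[-0.59,0,-0.035],[0,0,0]],[0,[-0.635,0,-0.018],[0,0,0]],[0,[-0.68,0,0],[0,0,0]],[0,[-0.68,0,0],[0,0,0]]]'

```text
clock: 18.75
eef_pos: [0.5358, -0.0602, 0.2108]
tcp_rot: [180.0, 0.2, 0.6]
force: [0.6, -0.1, -0.4]
gripper_width: 0.0005
grasp_force: 0.0
```

```bash
cat > lid.py <<'E'
from h import *
import sys
o=manip.get_obs();print(o['clock'],o['eef_pos'],o['joint_positions'].round(1),o['force'])
f=sys.argv[1];grab('side',f);P,p=cloud(f)
c=.0095;d=P-np.array([.5095,-.0625,0]);a=d[...,0]+c*d[...,1];b=d[...,1]-c*d[...,0]
L=(abs(b)<.1)&(a<.09)&(a>-.1)&(P[...,2]>.092)&(p.min(2)>90)
# highest surface: angles using outer plane
x=.084-a[L];z=P[L][:,2]-.08;r=np.hypot(x,z);k=(r>.05)&(r<.17)
th=np.arctan2(z,x)-np.arcsin(np.clip(.017/r,0,1));print(k.sum(),np.percentile(th[k],[5,25,50,75,95]).round(3))
E
python3 lid.py d1
```

```text
18.75 [ 0.53579728 -0.06019401  0.21082853] [ 18.5  27.9 -22.2 103.8  13.1  51.  -99.1] [ 0.56463318 -0.07206103 -0.36931337]
2615 [0.904 0.972 0.994 1.006 1.03 ]
```

View pics/d1.png

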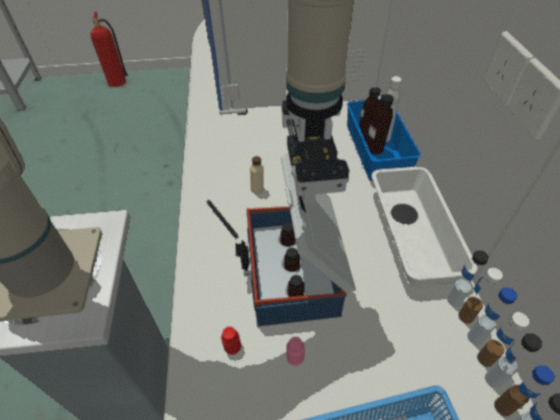

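The side view shows the lid at about 0.99 rad with the fingers on its outer face and all three jars standing. I'll carry on down to about 0.2.

Emit:
send_rows --rows '[[0,[-0.043,0,0.025],[0,0,0]],[0,[-0.085,0,0.05],[0,0,0]],[0,[-0.126,0,0.077],[0,0,0]],[0,[-0.166,0,0.105],[0,0,0]],[0,[-0.204,0,0.136],[0,0,0]],[0,[-0.24,0,0.167],[0,0,0]],[0,[-0.275,0,0.2],[0,0,0]],[0,[-0.307,0,0.235],[0,0,0]],[0,[-0.346,0,0.268],[0,0,0]],[0,[-0.385,0,0.302],[0,0,0]],[0,[-0.418,0,0.341],[0,0,0]],[0,[-0.45,0,0.38],[0,0,0]],[0,[-0.482,0,0.425],[0,0,0]],[0,[-0.513,0,0.471],[0,0,0]],[0,[-0.537,0,0.518],[0,0,0]],[0,[-0.56,0,0.565],[0,0,0]],[0,[-0.56,0,0.565],[0,0,0]],[0,[-0.56,0,0.565],[0,0,0]]]'

```text
clock: 20.6
eef_pos: [0.4534, -0.0609, 0.1265]
tcp_rot: [-180.0, 0.0, 0.6]
force: [0.1, -0.1, -0.1]
gripper_width: 0.0004
grasp_force: 0.0
```

```bash
python3 lid.py d2
```

```text
20.6 [ 0.45339187 -0.06086878  0.12651422] [  18.    28.8  -19.5  121.    17.3   32.8 -103.3] [ 0.13778851 -0.11623387 -0.12606156]
4157 [0.18  0.194 0.206 0.221 0.247]
```

Emit:
send_rows --rows '[[0,[-0.015,0,0.02],[0,0,0]],[0,[-0.03,0,0.04],[0,0,0]],[0,[-0.045,0,0.06],[0,0,0]],[0,[-0.055,0,0.075],[0,0,0]],[0,[-0.055,0,0.083],[0,0,0]],[0,[-0.055,0,0.083],[0,0,0]],[0,[-0.055,0,0.083],[0,0,0]]]'

```text
clock: 21.35
eef_pos: [0.4454, -0.061, 0.1142]
tcp_rot: [-180.0, 0.0, 0.6]
force: [1.0, 0.1, -0.3]
gripper_width: 0.0003
grasp_force: 0.0
```

Emit:
send_rows --rows '[[0,[0,0,0.007],[0,0,0]],[0,[0,0,0.014],[0,0,0]],[0,[0,0,0.02],[0,0,0]],[0,[0,0,0.02],[0,0,0]]]'

```text
clock: 21.75
eef_pos: [0.4453, -0.061, 0.1112]
tcp_rot: [-180.0, 0.0, 0.6]
force: [-0.4, 0.1, -0.0]
gripper_width: 0.0007
grasp_force: 0.0
```

Emit:
send_rows --rows '[[0,[0,0,0.007],[0,0,0]],[0,[0,0,0.0135],[0,0,0]],[0,[0,0,0.0135],[0,0,0]],[0,[0,0,0.0135],[0,0,0]]]'

```text
clock: 22.15
eef_pos: [0.4453, -0.061, 0.1093]
tcp_rot: [180.0, 0.0, 0.6]
force: [-1.0, -0.4, 3.4]
gripper_width: 0.0001
grasp_force: 1.1
```

Emit:
send_rows --rows '[[0,[0,0,0.0035],[0,0,0]],[0,[0,0,0.007],[0,0,0]],[0,[0,0,0.007],[0,0,0]],[0,[0,0,0.007],[0,0,0]]]'

```text
clock: 22.55
eef_pos: [0.4451, -0.061, 0.1082]
tcp_rot: [180.0, 0.0, 0.6]
force: [-1.8, -0.0, 5.6]
gripper_width: 0.0006
grasp_force: 2.4
```

Emit:
send_rows --rows '[[0,[0,0,0.0035],[0,0,0]],[0,[0,0,0.007],[0,0,0]],[0,[0,0,0.007],[0,0,0]],[0,[0,0,0.007],[0,0,0]]]'

```text
clock: 22.95
eef_pos: [0.445, -0.061, 0.1071]
tcp_rot: [180.0, 0.0, 0.6]
force: [-2.5, 0.7, 5.7]
gripper_width: 0.0008
grasp_force: 2.5
```

Emit:
send_rows --rows '[[0,[0,0,0.0035],[0,0,0]],[0,[0,0,0.007],[0,0,0]],[0,[0,0,0.007],[0,0,0]],[0,[0,0,0.007],[0,0,0]]]'

```text
clock: 23.35
eef_pos: [0.4448, -0.061, 0.1061]
tcp_rot: [180.0, 0.1, 0.6]
force: [-3.2, -0.1, 5.7]
gripper_width: 0.0007
grasp_force: 3.0
```

Emit:
send_rows --rows '[[0,[0,0,0.0035],[0,0,0]],[0,[0,0,0.007],[0,0,0]],[0,[0,0,0.007],[0,0,0]],[0,[0,0,0.007],[0,0,0]]]'

```text
clock: 23.75
eef_pos: [0.4447, -0.061, 0.1052]
tcp_rot: [180.0, 0.1, 0.6]
force: [-2.8, -0.2, 7.9]
gripper_width: 0.0001
grasp_force: 3.7
```

Emit:
send_rows --rows '[[0,[0,0,0.0035],[0,0,0]],[0,[0,0,0.007],[0,0,0]],[0,[0,0,0.007],[0,0,0]],[0,[0,0,0.007],[0,0,0]]]'

```text
clock: 24.15
eef_pos: [0.4445, -0.061, 0.104]
tcp_rot: [180.0, 0.1, 0.6]
force: [-3.7, 1.0, 7.8]
gripper_width: 0.0001
grasp_force: 3.4
```

Emit:
send_rows --rows '[[0,[0,0,0.0025],[0,0,0]],[0,[0,0,0.005],[0,0,0]],[0,[0,0,0.005],[0,0,0]],[0,[0,0,0.005],[0,0,0]]]'

```text
clock: 24.55
eef_pos: [0.4444, -0.061, 0.1033]
tcp_rot: [180.0, 0.1, 0.6]
force: [-3.7, 1.0, 8.0]
gripper_width: 0.0002
grasp_force: 3.8
```

Emit:
send_rows --rows '[[0,[0,0,0.0025],[0,0,0]],[0,[0,0,0.005],[0,0,0]],[0,[0,0,0.005],[0,0,0]],[0,[0,0,0.005],[0,0,0]]]'

```text
clock: 24.95
eef_pos: [0.4443, -0.061, 0.1027]
tcp_rot: [180.0, 0.1, 0.6]
force: [-3.0, 0.4, 9.1]
gripper_width: 0.0005
grasp_force: 4.4
```

Emit:
send_rows --rows '[[0,[0,0,0.0025],[0,0,0]],[0,[0,0,0.005],[0,0,0]],[0,[0,0,0.005],[0,0,0]],[0,[0,0,0.005],[0,0,0]]]'

```text
clock: 25.35
eef_pos: [0.4442, -0.0611, 0.102]
tcp_rot: [180.0, 0.1, 0.6]
force: [-4.2, -0.2, 10.4]
gripper_width: 0.0004
grasp_force: 5.1
```

Emit:
send_rows --rows '[[0,[0,0,0.0025],[0,0,0]],[0,[0,0,0.005],[0,0,0]],[0,[0,0,0.005],[0,0,0]],[0,[0,0,0.005],[0,0,0]]]'

```text
clock: 25.75
eef_pos: [0.4441, -0.061, 0.1013]
tcp_rot: [180.0, 0.1, 0.6]
force: [-4.3, 0.1, 11.3]
gripper_width: 0.0004
grasp_force: 5.6
```

Emit:
send_rows --rows '[[0,[0,0,0.002],[0,0,0]],[0,[0,0,0.004],[0,0,0]],[0,[0,0,0.004],[0,0,0]],[0,[0,0,0.004],[0,0,0]]]'

```text
clock: 26.15
eef_pos: [0.444, -0.0611, 0.1007]
tcp_rot: [180.0, 0.1, 0.6]
force: [-4.6, 0.7, 12.3]
gripper_width: 0.0008
grasp_force: 5.9
```

Emit:
send_rows --rows '[[0,[0,0,0.002],[0,0,0]],[0,[0,0,0.004],[0,0,0]],[0,[0,0,0.004],[0,0,0]],[0,[0,0,0.004],[0,0,0]]]'

```text
clock: 26.55
eef_pos: [0.4439, -0.061, 0.1001]
tcp_rot: [180.0, 0.1, 0.6]
force: [-4.1, 0.4, 12.3]
gripper_width: 0.0004
grasp_force: 6.0
```

```bash
cat > hk.py <<'E'
from h import *
import sys
f=sys.argv[1]
if f not in('d0','d2'):
    F=[]
    for i in range(3): grab('side',f);F.append(manip.get_obs()['force'])
    print(np.mean(F,0).round(2),manip.get_obs()['eef_pos'])
P,p=cloud(f);W=p[225:285,220:262].max(2)
r=[]
for row in W: 
    k=np.nonzero(row<45)[0];r.append(k[0] if len(k) else -1)
print(f,r)
E
python3 hk.py d0; python3 hk.py d2; python3 hk.py e1
```

```text
d0 [np.int64(7), np.int64(8), np.int64(8), np.int64(9), np.int64(9), np.int64(12), -1, np.int64(12), np.int64(13), np.int64(13), np.int64(14), np.int64(15), -1, -1, -1, -1, -1, -1, np.int64(22), np.int64(21), np.int64(17), np.int64(17), np.int64(17), np.int64(17), np.int64(17), np.int64(17), np.int64(17), np.int64(17), np.int64(17), np.int64(17), np.int64(19), np.int64(21), np.int64(22), np.int64(22), np.int64(22), np.int64(22), np.int64(22), np.int64(22), np.int64(23), np.int64(23), np.int64(23), np.int64(23), np.int64(23), np.int64(24), np.int64(25), -1, -1, -1, -1, -1, -1, -1, -1, -1, -1, -1, -1, -1, -1, -1]
d2 [np.int64(7), np.int64(8), np.int64(9), np.int64(10), np.int64(10), -1, np.int64(12), np.int64(12), -1, -1, np.int64(14), np.int64(15), -1, -1, -1, -1, -1, -1, np.int64(23), np.int64(21), np.int64(17), np.int64(17), np.int64(17), np.int64(17), np.int64(17), np.int64(17), np.int64(17), np.int64(17), np.int64(17), np.int64(17), np.int64(19), np.int64(21), np.int64(22), np.int64(22), np.int64(22), np.int64(22), np.int64(22), np.int64(22), np.int64(22), np.int64(23), np.int64(23), np.int64(23), np.int64(23), np.int64(24), np.int64(25), -1, -1, -1, -1, -1, -1, -1, -1, -1, -1, -1, -1, -1, -1, -1]
[-4.79  0.8  12.58] [ 0.44391516 -0.06102879  0.1001082 ]
e1 [np.int64(7), np.int64(16), np.int64(8), np.int64(9), np.int64(10), np.int64(12), np.int64(11), np.int64(12), np.int64(13), np.int64(14), np.int64(14), np.int64(15), np.int64(15), np.int64(16), np.int64(16), np.int64(16), np.int64(17), -1, -1, -1, -1, -1, -1, -1, -1, -1, np.int64(15), np.int64(15), np.int64(15), np.int64(15), np.int64(15), np.int64(19), np.int64(20), np.int64(20), np.int64(20), np.int64(20), np.int64(21), np.int64(21), np.int64(21), np.int64(22), np.int64(22), np.int64(22), np.int64(22), np.int64(23), np.int64(25), -1, -1, -1, -1, -1, -1, -1, -1, -1, -1, -1, -1, -1, -1, -1]
```

The hook still reads 2 px outward (column 15, against 17 at rest), so it has not snapped yet. I'll continue in small steps.

Emit:
send_rows --rows '[[0,[0,0,0.002],[0,0,0]],[0,[0,0,0.004],[0,0,0]],[0,[0,0,0.004],[0,0,0]],[0,[0,0,0.004],[0,0,0]]]'

```text
clock: 27.1
eef_pos: [0.4438, -0.061, 0.0995]
tcp_rot: [180.0, 0.2, 0.6]
force: [-4.6, 0.9, 12.0]
gripper_width: 0.0005
grasp_force: 6.1
```

```bash
python3 hk.py e2|sed 's/np.int64//g'|cut -c1-330
```

```text
[-5.12  1.26 12.24] [ 0.44385981 -0.06104854  0.0994992 ]
e2 [(6), (8), (8), (9), (11), (10), (12), (13), (13), (13), (14), (15), (15), (15), (16), (16), (18), -1, -1, -1, -1, -1, -1, -1, -1, -1, -1, (15), (15), (15), (15), (19), (20), (20), (20), (20), (21), (21), (21), (22), (22), (22), (23), (23), (25), -1, -1, -1, -1, -1, -1, -1, -1, -1, -1, -1, -1, -1, -1, -1]
```

Emit:
send_rows --rows '[[0,[0,0,0.002],[0,0,0]],[0,[0,0,0.004],[0,0,0]],[0,[0,0,0.004],[0,0,0]],[0,[0,0,0.004],[0,0,0]]]'

```text
clock: 27.65
eef_pos: [0.4438, -0.061, 0.0989]
tcp_rot: [180.0, 0.2, 0.6]
force: [-5.0, 0.6, 13.6]
gripper_width: 0.0003
grasp_force: 6.3
```

```bash
python3 hk.py e3|sed 's/np.int64//g'|cut -c1-330
```

```text
[-4.88  0.95 12.6 ] [ 0.44377442 -0.06105033  0.09892866]
e3 [(8), (8), (8), (9), (13), (11), (12), (12), (13), (13), (14), (15), (15), (15), (16), (16), (16), -1, -1, -1, -1, -1, -1, -1, -1, -1, -1, (22), (16), (16), (16), (19), (20), (20), (21), (21), (21), (21), (22), (22), (22), (22), (22), (24), (25), -1, -1, -1, -1, -1, -1, -1, -1, -1, -1, -1, -1, -1, -1, -1]
```

Emit:
send_rows --rows '[[0,[0,0,0.002],[0,0,0]],[0,[0,0,0.004],[0,0,0]],[0,[0,0,0.004],[0,0,0]],[0,[0,0,0.004],[0,0,0]]]'

```text
clock: 28.2
eef_pos: [0.4437, -0.061, 0.0984]
tcp_rot: [180.0, 0.2, 0.6]
force: [-4.9, 0.4, 13.5]
gripper_width: 0.0001
grasp_force: 6.8
```

```bash
python3 hk.py e4|sed 's/np.int64//g'|cut -c1-330
```

```text
[-5.32  0.77 13.51] [ 0.44369817 -0.06103471  0.09837665]
e4 [(7), (8), (8), (9), (10), (11), (12), (12), (13), (14), (14), (15), (15), (16), (16), (16), (16), -1, -1, -1, -1, -1, -1, -1, -1, -1, -1, -1, (18), (17), (19), (21), (22), (22), (22), (22), (22), (22), (23), (23), (23), (23), (23), (24), (25), -1, -1, -1, -1, -1, -1, -1, -1, -1, -1, -1, -1, -1, -1, -1]
```

The hook is back at its rest columns (17 and 22), so it has snapped. Next I'll back off gently and check that the lid stays shut.

Emit:
send_rows --rows '[[0,[0,0,0],[0,0,0]],[0,[0,0,-0.004],[0,0,0]],[0,[0,0,-0.01],[0,0,0]],[0,[0,0,-0.02],[0,0,0]],[0,[0,0,-0.05],[0,0,0]],[0,[0,0,-0.15],[0,0,0]],[0,[0,0,-0.4],[0,0,0]],[0,[0,0,-0.7],[0,0,0]],[0,[0,0,-0.9],[0,0,0]],[0,[0,0,-0.9],[0,0,0]],[0,[0,0,-0.9],[0,0,0]]]'

```text
clock: 29.45
eef_pos: [0.4457, -0.0612, 0.2334]
tcp_rot: [180.0, -0.1, 0.6]
force: [-0.8, -0.0, -1.1]
gripper_width: 0.0004
grasp_force: 0.0
```

```bash
python3 hk.py e5|sed 's/np.int64//g'|cut -c1-330; python3 lid.py e6
python3 - <<'E'
from h import *
grab('wrist','w7')
a=cv2.imread('pics/w7.png');b=cv2.imread('pics/e6.png')
cv2.imwrite('pics/fin.png',np.hstack([cv2.resize(a,(400,300)),cv2.resize(b[170:320,180:380],(400,300))]))
E
```

```text
[-0.35 -0.09 -0.28] [ 0.44440323 -0.0610095   0.23181599]
e5 [(7), (8), (9), (9), (9), (10), (12), (12), (13), (13), (15), (15), -1, -1, -1, -1, -1, -1, (22), (21), (17), (17), (17), (17), (17), (17), (17), (17), (17), (17), (19), (21), (22), (22), (22), (22), (22), (22), (23), (23), (23), (23), (23), (24), (25), -1, -1, -1, -1, -1, -1, -1, -1, -1, -1, -1, -1, -1, -1, -1]
29.6 [ 0.44440323 -0.0610095   0.23181599] [ 23.   19.  -24.6 115.   10.5  48.3 -96.8] [ 0.03489386  0.09218871 -0.16445802]
5426 [0.016 0.028 0.038 0.052 0.079]
```

View pics/fin.png

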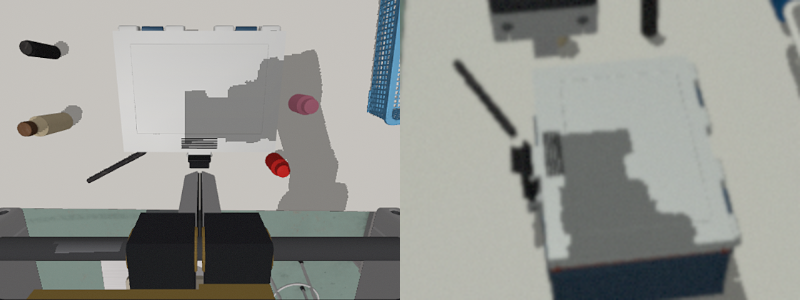

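Run:
```python
from h import *
for f in('w7','e6','e4'):
    P,p=cloud(f)
    for x in(.45,.49,.53,.57):
        k=(abs(P[...,0]-x)<.01)&(abs(P[...,1]+.06)<.09)&(abs(P[...,1]+.06)>.03)&(P[...,2]<.13)&(P[...,2]>.085);print(f,x,k.sum(),np.median(P[k][:,2]).round(4))
```

```text
w7 0.45 2206 0.0984
w7 0.49 2447 0.0991
w7 0.53 2759 0.0988
w7 0.57 3052 0.0981
e6 0.45 567 0.1006
e6 0.49 564 0.1012
e6 0.53 555 0.1009
e6 0.57 537 0.1002
e4 0.45 327 0.1004
e4 0.49 493 0.101
e4 0.53 552 0.1007
e4 0.57 549 0.1
```

The lid stays flat: its height is the same as when pressed (0.1006 against 0.1004 m at the front), so it sits near 0.01 rad. The final view shows the hook over the lip, with the cream bottle and the tube standing where they were.

```bash
python3 -c "
from cell import manip
print(manip.finish_job())"
```

```text
the job is handed in; nothing more can be done
None
```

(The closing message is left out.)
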